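Unlatch the green fastener case

TASK

Unlatch the green fastener case so that its lid could be opened: push the red release button on its lid so that the T-handle pops out, then turn the T-handle a quarter turn clockwise (seen from above), to its stop, and let go of it. Leave the grey case latched, with its handle flush.

Things in the scene. Friction and masses are not known exactly. Their poses are not given: they have to be found in the camera images.
- green_case: Green steel case, fixed to the bench, 240 (its x) x 200 (y) x 100 mm tall. Origin: centre of its underside, z up. Flat lid top at z = 100 mm. A grey case of the same build stands beside it; either may be left or right.
- green_button_top (a point): Centre of the top of the green case's red round button, 26 mm across; at case x -40, y 0, z 110 mm. It moves 8 mm straight down against a spring (about 1.5 N at the top, 4.5 N fully in); the handle comes free when it is about 5 mm in, and it then stays about 5 mm sunk.
- green_handle (a point): Middle of the bar of the green case's black T-handle: 90 long, 18 wide, 14 mm thick, yellow stripe on top. On its upright turning axis at case x 25, y 0. At first flush in a slot (z 93 mm), along case y, where it can be neither gripped nor turned; popped out, z 128 mm, on a 14 mm thick stem. Site x runs across the bar, y along it.
- green_out (a joint): How far the green case's T-handle stands out of the lid: 0 = flush and latched, 0.035 m = fully out. A spring pushes it up with about 4 to 5 N; pushed down flush in line with its slot it latches again.
- green_turn (a joint): Turn of the green case's T-handle about its upright axis: 0 = bar along the case's y, growing clockwise seen from above to 1.57 rad (bar along the case's x, its stop). It needs about 0.12 N m and stays where it is left.
- grey_out (a joint): How far the T-handle of the grey case stands out of its lid: 0 = flush and latched, 0.035 m = popped out. It is to stay flush.

How it is judged:
On the way, in this order (a step that is already met when the one before it is completed fails the run):
1. the green case's T-handle has popped out, not yet turned (value of joint green_out above 0.025 m and value of joint green_turn below 0.3 rad), for 0.1 s.
2. the popped-out T-handle is turned a quarter turn clockwise (value of joint green_out above 0.02 m and value of joint green_turn above 1.3 rad), for 0.2 s.
At the end, for the whole second after the job is handed in: The green case's T-handle stands out of the lid (more than 20 mm) and is turned clockwise to within 15 degrees of its quarter-turn stop; the grey case's handle is still flush (within 10 mm) (all of step 2 and value of joint grey_out below 0.01 m); the robot touches nothing.
It fails at once if the grey case's handle was released (value of joint grey_out above 0.01 m).
It also fails if it takes over 45 s, if anything falls off the work surface, if the arm or the gripper's body presses on something with over 40 N, if the wrist force passes 120 N, or if a joint passes its speed limit or range.

ROBOT

A 6-joint arm with a two-finger parallel gripper is mounted at the origin on the work surface. World frame = base frame: x ahead of the robot, y to its left, z up, the work surface at z = 0. Lengths are in m, angles in rad, forces in N, time in s.
With the tool pointing down it reaches from about 0.275 to 0.85 m from the base axis. Payload 5.2 kg.
Tool frame: the origin (TCP) lies at the very end of the fingers, on their centre line; the grasp point (between the pads) lies 19 mm behind it; z points along the fingers, y is the line along which they close (so a half turn about z gives the same grasp; the last joint's range is limited). The gripper opens to 85 mm and grips with 20 to 120 N. Pads are 22 mm wide; open, the fingers measure 114 mm over their backs; the gripper's body (76 mm by 85 mm) begins 54 mm behind the grasp point. The pads swing forward as they close: fully open they stand 13 mm farther back than shut.
Start: joints at [0.974, 0.259, 1.535, -0, 1.348, -0.203], TCP at [0.211, 0.508, 0.231] pointing down, gripper open.
Joint ranges: [-3.14, 3.14], [-0.91, 2.08], [0.19, 2.58], [-1.22, 4.36], [0.22, 2.71], [-3.12, 3.12]. Speed limits (rad/s): [2.57, 2.57, 3.14, 3.14, 3.14, 3.14].

INTERFACE

Orientations are given as a rotation vector (axis times angle).
In Python, from plant import env gives the robot as it stands.
- The arm moves only by the tool send_rows, never from a script. Its argument "motion" is a list that holds one entry, the list of rows, each a list of 7 numbers: the turn, a rotation vector about the world's x, y, z in rad, then the shift along the world's x, y, z in m, then the opening, from -1 (shut) to 1 (fully open). A call has 1 to 20 rows; each row shifts and turns the commanded pose from where the row before left it; what a row does not reach is not made up. A row lasts 1/12 s, in which the tool goes at most 41.7 mm and 7.16 degrees, less where a joint would pass 70% of its speed; a pose out of reach is approached as far as the arm can. A call with a gripper value outside its range is refused whole. The fingers move at their own pace and stop on an object; "force" is the grip in N (left out, the last holds). Time passes only in rows, so rows that do not move let the fingers close. It gives the time, the measured TCP pose, the force, the opening and the grip force at its end, in the units of the state.
- env.read_state(): the state, without advancing time (a new reading comes with each control period).
- env.grab_frame(name): name is "scene" or "side" or "wrist"; returns the picture (400x640x3 uint8, blue, green, red); there is no depth.
- env.camera_info(name): a dict with "fov_y" (degrees; the focal length in pixels is half the picture's height over the tangent of half this angle, whatever the lens; pixels are square), "cx", "cy" (the principal point, pixels), "k1" (the pictures are not rectified: a ray, as slopes to the right and down, at radius r is drawn at 1 + k1 r^2 times it, then the intrinsics apply), "R" (3x3) and "t" (3): a world point X has camera coordinates R X + t. Camera axes: x right, y down, z forward; pixel columns grow to the right and rows downward; lengths in m; the calibration is good to about 2 mm. A picture is of the moment at which its call begins: read the wrist's pose just before it. camera_info takes no time and is no camera call; for the wrist camera it gives the pose at the moment of the call.
- env.close_job(): hands the job in; it is judged then, once.
Trained networks look in the newest picture that a camera, given by its name, has taken for a name from the list of things; names that differ only in an ending like _2 or _b are one class to them, and where a whole thing is asked for, a point or a joint stands for the part that bears it (a point fixed in the world has none). Each returns a list of dicts, best first, with "confidence" (0 to 1); they miss things now and then, are a little off and sometimes report something else, mostly with a low value. They report only what shows in the picture. A call takes as long as a camera call.
- env.search_frame(camera, thing): "extent" ([left, top, right, bottom] in pixels, round what is visible of it).
The state is a dict: "time": time; "joints": joint angles; "joint_velocities": joint speeds; "tau": joint torques, N m; "tool_pos": TCP position; "tool_rot": TCP orientation; "force": force on the tool from outside, world axes, zero at the start; "wrist_torque": the same for the moment, N m; "grip_width": finger opening in m; "gripper_force": force on a finger pad.
Only numpy, scipy, OpenCV 4.12 (cv2) and the standard library are available. Lean on these libraries where they do the work, as an engineer would, in place of code of your own. Each camera call takes 0.05 s, during which the arm holds its last target. There are 200 camera calls.

## Working session

There is one attempt and no reset: what is moved stays moved. The work goes in short steps, Python scripts to look and compute and a tool call to move; the robot and the scene stay as the last step left them, time stands still between calls to the robot, and variables do not carry over. Pictures are saved under pics/ and viewed, at most 10 in all, crops included, and the job is handed in when it is done.

Besides the shell and the picture viewer there is one more tool, called after ">>>" as a command line: name --argument value ..., lists and objects as JSON in quotes. send_rows: Moves the arm, as the interface text tells. Its arguments: {"type":"object","properties":{"motion":{"type":"array","items":{"type":"array","items":{"type":"array","items":{"type":"number"}}}},"force":{"type":"number"}},"required":["motion"]}

```bash
mkdir -p pics
cat > h.py <<'E'
import numpy as np,cv2
from plant import env
def ray(name,uv,info=None):
    c=info or env.camera_info(name); f=200/np.tan(np.radians(c["fov_y"])/2)
    d=np.array([(uv[0]-c["cx"])/f,(uv[1]-c["cy"])/f]); s=d.copy()
    for _ in range(20): s=d/(1+c["k1"]*(s@s))
    R=np.array(c["R"]);t=np.array(c["t"])
    return -R.T@t, R.T@np.array([s[0],s[1],1])
def onz(name,uv,z,info=None):
    o,d=ray(name,uv,info); return o+d*(z-o[2])/d[2]
def proj(name,X,info=None):
    c=info or env.camera_info(name); f=200/np.tan(np.radians(c["fov_y"])/2)
    p=np.array(c["R"])@X+np.array(c["t"]); s=p[:2]/p[2]; s=s*(1+c["k1"]*(s@s))
    return f*s+[c["cx"],c["cy"]]
E
python3 - <<'E'
from h import *
a=env.grab_frame("scene");b=env.grab_frame("side")
cv2.imwrite("pics/a.png",a);cv2.imwrite("pics/b.png",b)
for n in("scene","side"):
    c=env.camera_info(n);print(n,-np.array(c["R"]).T@np.array(c["t"]))
    for th,z in(("green_case",.1),("green_button_top",.11),("green_handle",.1)):
        for r in env.search_frame(n,th)[:3]:
            e=r["extent"];print(th,r["confidence"],np.round(e),onz(n,((e[0]+e[2])/2,(e[1]+e[3])/2),z).round(3))
s=env.read_state();print(s["time"],s["tool_pos"],s["tool_rot"],s["force"])
E
```

```text
scene [0.92401365 0.07766266 0.64674458]
green_case 0.6 [101. 141. 264. 285.] [ 0.626 -0.24   0.1  ]
green_button_top 0.64 [184. 168. 198. 180.] [ 0.552 -0.258  0.11 ]
green_handle 0.69 [156. 203. 211. 213.] [ 0.617 -0.243  0.1  ]
side [ 0.19219037 -0.34951879  0.5217173 ]
green_case 0.97 [353. 193. 538. 397.] [ 0.523 -0.275  0.1  ]
green_button_top 0.63 [434. 268. 456. 284.] [ 0.542 -0.263  0.11 ]
green_handle 0.57 [428. 234. 489. 262.] [ 0.612 -0.252  0.1  ]
0.4 [0.21097646 0.50785603 0.23120727] [-6.14608850e-01 -3.08077555e+00  3.28483777e-04] [0.23999758 0.50819726 0.32831896]
```

View pics/a.png

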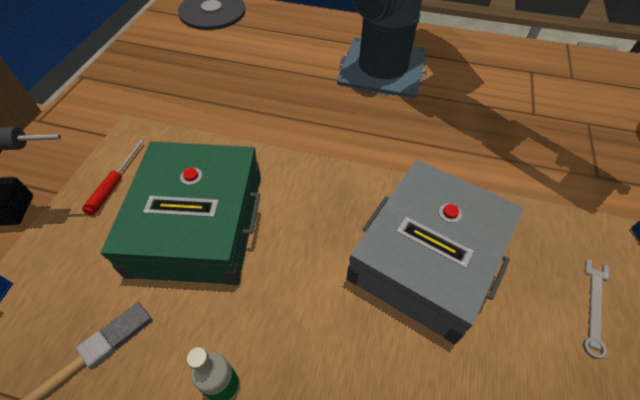

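View pics/b.png

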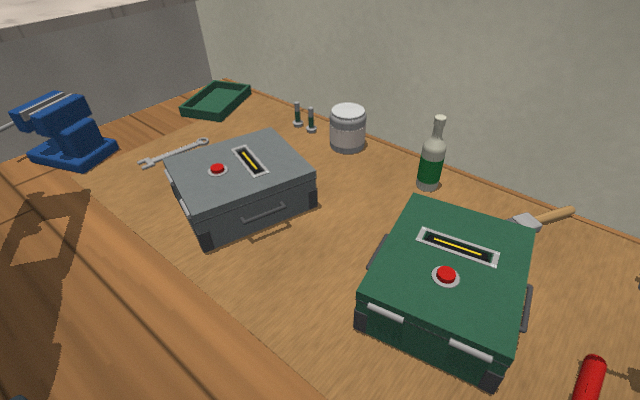

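The green case is on the robot's right: button near px (190,175) and handle stripe centre near (181,207) in scene. In side they are near (445,275) and (458,247). The grey case is on the left. I'll approach for a wrist view.

>>> send_rows --motion '[[[0, 0, -0.05, 0.017, -0.038, 0.002, -1], [0, 0, -0.05, 0.017, -0.038, 0.002, -1], [0, 0, -0.05, 0.017, -0.038, 0.002, -1], [0, 0, -0.05, 0.017, -0.038, 0.002, -1], [0, 0, -0.05, 0.017, -0.038, 0.002, -1], [0, 0, -0.05, 0.017, -0.038, 0.002, -1], [0, 0, -0.05, 0.017, -0.038, 0.002, -1], [0, 0, -0.05, 0.017, -0.038, 0.002, -1], [0, 0, -0.05, 0.017, -0.038, 0.002, -1], [0, 0, -0.05, 0.017, -0.038, 0.002, -1], [0, 0, -0.05, 0.017, -0.038, 0.002, -1], [0, 0, -0.05, 0.017, -0.038, 0.002, -1], [0, 0, -0.05, 0.017, -0.038, 0.002, -1], [0, 0, -0.05, 0.017, -0.038, 0.002, -1], [0, 0, -0.05, 0.017, -0.038, 0.002, -1], [0, 0, -0.05, 0.017, -0.038, 0.002, -1], [0, 0, -0.05, 0.017, -0.038, 0.002, -1], [0, 0, -0.05, 0.017, -0.038, 0.002, -1], [0, 0, -0.05, 0.017, -0.038, 0.002, -1], [0, 0, 0, 0, 0, 0, -1]]]'

```text
time: 2.07
tool_pos: [0.536, -0.2212, 0.2683]
tool_rot: [1.963, 2.449, -0.003]
force: [-0.1, -0.2, 0.1]
grip_width: -0.0
gripper_force: 0.0
```

Run:
```python
from h import *
c=env.camera_info("wrist");a=env.grab_frame("wrist");cv2.imwrite("pics/c.png",a)
s=env.read_state();print(s["time"],s["tool_pos"],s["tool_rot"],s["joints"],s["grip_width"])
def cen(m):
    n,l,st,ce=cv2.connectedComponentsWithStats(m);return [(st[i],ce[i]) for i in range(1,n) if st[i,4]>60]
def masks(img):
    h=cv2.cvtColor(img,cv2.COLOR_BGR2HSV)
    return (cv2.inRange(h,(0,150,90),(6,255,255))|cv2.inRange(h,(174,150,90),(180,255,255)),cv2.inRange(h,(24,130,110),(34,255,255)))
for n,im,inf in(("wrist",a,c),("scene",cv2.imread("pics/a.png"),None),("side",cv2.imread("pics/b.png"),None)):
    r,y=masks(im)
    for nm,m,z in(("red",r,.11),("yel",y,.1)):
        for st,ce in cen(m):
            X=onz(n,ce,z,inf)
            ex=""
            if nm=="yel":
                p=np.argwhere(m[st[1]:st[1]+st[3],st[0]:st[0]+st[2]])[:,::-1]+st[:2]
                W=np.array([onz(n,q,z,inf)[:2] for q in p]);W-=W.mean(0)
                v=np.linalg.svd(W,full_matrices=0)[2][0];v=v*np.sign(v[1]);ex=np.degrees(np.arctan2(v[1],v[0]))-90
            print(n,nm,st,X.round(4),ex)
```

```text
2.1167 [ 0.53470247 -0.21770651  0.26814214] [-1.96085298e+00 -2.45406200e+00  9.91014036e-04] [-5.79405332e-01  2.87326378e-01  1.40611193e+00 -5.98901777e-04
  1.44856878e+00 -8.01838166e-01] 0.000356354215629053
wrist red [313 205  23  22 395] [ 0.5478 -0.259   0.11  ] 
wrist yel [382 183   8  61 146] [ 0.6114 -0.2458  0.1   ] 11.41794354522807
scene red [183 168  15  12 129] [ 0.5519 -0.2602  0.11  ] 
scene red [ 83 171  38  41 534] [ 0.6269 -0.3847  0.11  ] 
scene red [444 204  15  13 149] [0.5087 0.1906 0.11  ] 
scene yel [160 204  42   5 108] [ 0.6136 -0.2491  0.1   ] 11.50140093761786
scene yel [414 230  42  23 123] [0.5688 0.172  0.1   ] -18.244370345125077
side red [211 163  12  10 100] [0.5029 0.1857 0.11  ] 
side red [437 266  19  17 254] [ 0.546  -0.2624  0.11  ] 
side red [ 572  354   35   46 1071] [ 0.5148 -0.4428  0.11  ] 
side yel [434 238  48  17 112] [ 0.614  -0.2494  0.1   ] 11.7750246962527
```

View pics/c.png

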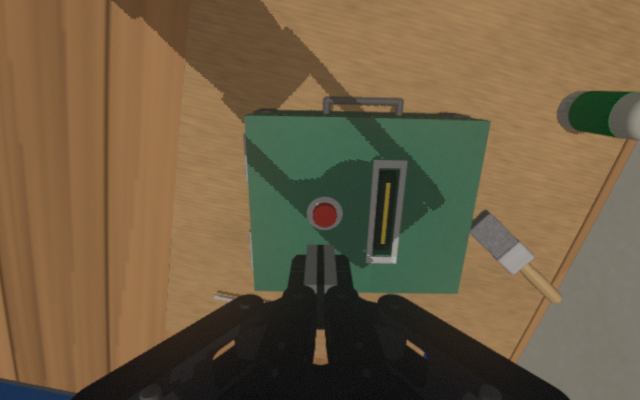

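Wrist view agrees: button at px (324,216) and stripe at (386,213). That gives button (0.548,-0.260), handle axis (0.613,-0.248), yaw 11.5°, and spacing 65.7 mm, as expected. Next I go above the button.

>>> send_rows --motion '[[[0, 0, -0.023, 0.007, -0.022, -0.02, -1], [0, 0, 0, 0.007, -0.022, -0.03, -1], [0, 0, 0, 0, 0, -0.03, -1], [0, 0, 0, 0, 0, -0.03, -1], [0, 0, 0, 0, 0, -0.02, -1], [0, 0, 0, 0, 0, -0.008, -1], [0, 0, 0, 0, 0, 0, -1], [0, 0, 0, 0, 0, 0, -1]]]'

```text
time: 2.78
tool_pos: [0.5483, -0.2574, 0.1322]
tool_rot: [1.982, 2.436, 0.0]
force: [-0.1, 0.1, -0.0]
grip_width: -0.0003
gripper_force: 0.0
```

>>> send_rows --motion '[[[0, 0, 0, 0, -0.003, -0.01, -1], [0, 0, 0, 0, 0, -0.008, -1], [0, 0, 0, 0, 0, -0.004, -1], [0, 0, 0, 0, 0, -0.003, -1], [0, 0, 0, 0, 0, -0.002, -1], [0, 0, 0, 0, 0, -0.002, -1], [0, 0, 0, 0, 0, 0, -1], [0, 0, 0, 0, 0, 0, -1]]]'

```text
time: 3.45
tool_pos: [0.5481, -0.2611, 0.1027]
tool_rot: [1.983, 2.436, -0.0]
force: [0.8, 0.1, 4.0]
grip_width: -0.0002
gripper_force: 1.9
```

Run:
```python
from h import *
s=env.read_state();print(s["time"],s["tool_pos"],s["force"])
cv2.imwrite("pics/d.png",env.grab_frame("side")[150:400,300:600])
```

```text
3.45 [ 0.54813634 -0.26109874  0.10272273] [0.82550795 0.09351196 3.96084008]
```

View pics/d.png

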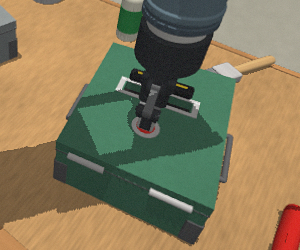

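The handle appears raised behind the fingers (crop px ~ (170,90)), and the 4 N force fits a pressed button. I'll lift, open and look from the wrist.

>>> send_rows --motion '[[[0, 0, 0, 0, 0, 0.02, -1], [0, 0, 0, 0, 0, 0.035, -1], [0, 0, 0, 0, 0, 0.035, 1], [0, 0, 0, 0, 0, 0.03, 1], [0, 0, 0, 0, 0, 0, 1], [0, 0, 0, 0, 0, 0, 1], [0, 0, 0, 0, 0, 0, 1]]]'

```text
time: 4.08
tool_pos: [0.5475, -0.2605, 0.2215]
tool_rot: [-1.983, -2.435, 0.0]
force: [-0.3, -0.0, -0.1]
grip_width: 0.0607
gripper_force: 0.0
```

Run:
```python
from h import *
c=env.camera_info("wrist");a=env.grab_frame("wrist");cv2.imwrite("pics/e.png",a)
s=env.read_state();print(s["time"],s["tool_pos"],s["force"],s["grip_width"])
h=cv2.cvtColor(a,cv2.COLOR_BGR2HSV);m=cv2.inRange(h,(24,130,110),(34,255,255))
n,l,st,ce=cv2.connectedComponentsWithStats(m)
for i in range(1,n):
    if st[i,4]>60:
        print(st[i],onz("wrist",ce[i],.135,c))
        vx,vy,x0,y0=cv2.fitLine(np.argwhere(l==i)[:,::-1].astype(np.float32),cv2.DIST_L2,0,.01,.01).ravel()
        d=onz("wrist",(x0+30*vx,y0+30*vy),.135,c)-onz("wrist",(x0,y0),.135,c);print(np.degrees(np.arctan2(d[1],d[0])))
```

```text
4.1333 [ 0.54713766 -0.26032141  0.2207646 ] [-0.40670391 -0.31052135 -0.49835174] 0.06772565514173817
[400 161  13  84 364] [ 0.61096266 -0.24426439  0.135     ]
101.20729198430227
```

View pics/e.png

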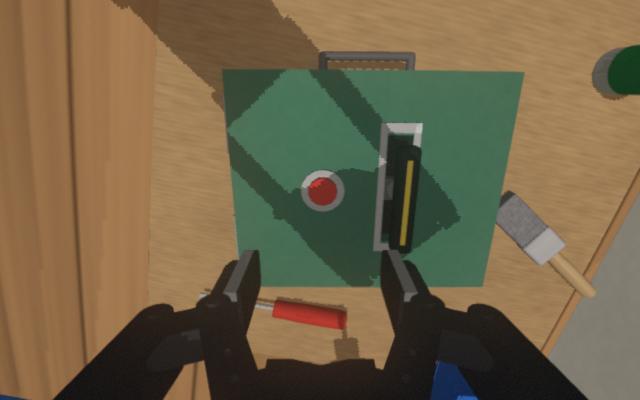

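The handle is popped out at (0.611,-0.245) (px (406,203)), bar direction 101°. I'll descend over it.

>>> send_rows --force 30 --motion '[[[0, 0, 0, 0.033, 0.007, 0, 1], [0, 0, 0, 0.032, 0.007, 0, 1], [0, 0, 0, 0, 0, -0.02, 1], [0, 0, 0, 0, 0, -0.03, 1], [0, 0, 0, 0, 0, -0.03, 1], [0, 0, 0, 0, 0, -0.02, 1], [0, 0, 0, 0, 0, -0.009, 1], [0, 0, 0, 0, 0, 0, 1], [0, 0, 0, 0, 0, 0, 1]]]'

```text
time: 4.88
tool_pos: [0.6126, -0.2468, 0.1126]
tool_rot: [-1.983, -2.435, 0.0]
force: [0.0, -1.1, 0.3]
grip_width: 0.0853
gripper_force: 0.0
```

>>> send_rows --motion '[[[0, 0, 0, 0, 0, 0, -1], [0, 0, 0, 0, 0, 0, -1], [0, 0, 0, 0, 0, 0, -1], [0, 0, 0, 0, 0, 0, -1], [0, 0, 0, 0, 0, 0, -1], [0, 0, 0, 0, 0, 0, -1], [0, 0, 0, 0, 0, 0, -1], [0, 0, 0, 0, 0, 0, -1]]]'

```text
time: 5.55
tool_pos: [0.6131, -0.2471, 0.114]
tool_rot: [1.983, 2.435, 0.0]
force: [-0.7, 0.3, 4.0]
grip_width: 0.0174
gripper_force: 35.9
```

Gripped at 17.4 mm. Now the clockwise turn.

>>> send_rows --motion '[[[0, 0, -0.08, 0, 0, 0, -1], [0, 0, -0.1, 0, 0, 0, -1], [0, 0, -0.1, 0, 0, 0, -1], [0, 0, -0.1, 0, 0, 0, -1], [0, 0, -0.1, 0, 0, 0, -1], [0, 0, -0.1, 0, 0, 0, -1], [0, 0, -0.1, 0, 0, 0, -1], [0, 0, -0.1, 0, 0, 0, -1], [0, 0, -0.1, 0, 0, 0, -1], [0, 0, -0.1, 0, 0, 0, -1], [0, 0, -0.1, 0, 0, 0, -1], [0, 0, -0.1, 0, 0, 0, -1], [0, 0, -0.1, 0, 0, 0, -1], [0, 0, -0.1, 0, 0, 0, -1], [0, 0, -0.1, 0, 0, 0, -1], [0, 0, -0.08, 0, 0, 0, -1], [0, 0, 0, 0, 0, 0, -1], [0, 0, 0, 0, 0, 0, -1], [0, 0, 0, 0, 0, 0, -1]]]'

```text
time: 7.13
tool_pos: [0.6141, -0.2478, 0.1141]
tool_rot: [3.121, 0.34, 0.004]
force: [4.0, -2.3, 3.2]
grip_width: 0.0174
gripper_force: 35.8
```

>>> send_rows --motion '[[[0, 0, 0, 0, 0, 0, 1], [0, 0, 0, 0, 0, 0, 1], [0, 0, 0, 0, 0, 0, 1], [0, 0, 0, 0, 0, 0, 1], [0, 0, 0, 0, 0, 0, 1], [0, 0, 0, 0, 0, 0, 1], [0, 0, 0, 0, 0, 0, 1], [0, 0, 0, 0, 0, 0.015, 1], [0, 0, 0, 0, 0, 0.03, 1], [0, 0, 0, 0, 0, 0.03, 1], [0, 0, 0, 0, 0, 0.03, 1], [0, 0, 0, 0, 0, 0.02, 1], [0, 0, 0, 0, 0, 0, 1], [0, 0, 0, 0, 0, 0, 1], [0, 0, 0, 0, 0, 0, 1]]]'

```text
time: 8.38
tool_pos: [0.6124, -0.2466, 0.2373]
tool_rot: [-3.123, -0.337, 0.002]
force: [0.3, 0.1, -0.5]
grip_width: 0.0854
gripper_force: 0.0
```

Run:
```python
from h import *
s=env.read_state();print(s["time"],s["tool_pos"],s["force"],s["grip_width"])
cv2.imwrite("pics/f.png",np.hstack([env.grab_frame("wrist")[:,120:520],env.grab_frame("side")[:,200:560]]))
```

```text
8.3833 [ 0.61242918 -0.24660555  0.237332  ] [ 0.30892425  0.10102194 -0.51164853] 0.08536390753156009
```

View pics/f.png

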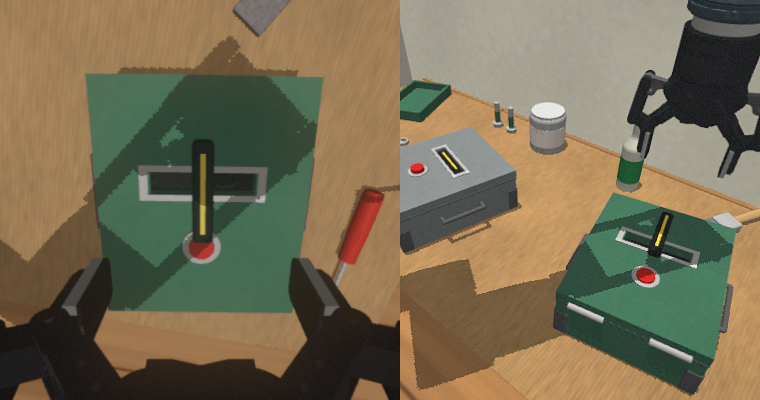

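The handle stands out across its slot (wrist crop px (203,190)), turned the full quarter. The grey handle is flush and the gripper is clear.

```bash
python3 -c "
from plant import env
print(env.close_job())"
```

```text
the job is handed in; nothing more can be done
None
```

The job is handed in with no verdict returned: the green case's T-handle is popped out, turned about 89° clockwise to its stop and let go, the grey case's handle looks flush, and the gripper is clear.

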